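Tip a tray of salvaged parts into the spares bin

ROBOT

A 6-joint arm with a two-finger parallel gripper is mounted at the origin on a cart in front of the work surface, level with it; the furniture and walls round the work are solid. World frame = base frame: x ahead of the robot, y to its left, z up, the work surface at z = 0. Lengths are in mm, angles in degrees, forces in N, time in s.
With the tool pointing down it reaches from about 275 to 975 mm from the base axis. Payload 8.4 kg.
Tool frame: the origin (TCP) lies midway between the tips of the shut fingers; the grasp point (between the pads) lies 19 mm behind it; z points along the fingers, y is the line along which they close (so a half turn about z gives the same grasp; the last joint's range is limited). The gripper opens to 92 mm and grips with 3 to 60 N. Pads are 20 mm wide; open, the fingers measure 128 mm over their backs; the gripper's body (75 mm by 189 mm) begins 69 mm behind the grasp point.
Start: joints at [-67.689, 20.225, 93.587, -0, 66.188, -0.138], TCP at [238.657, -577.642, 214.583] pointing down, gripper open.
Joint ranges: [-150.9, 150.9], [-52.94, 120.26], [3.33, 152.33], [-74.26, 254.26], [0, 154.13], [-172.89, 172.89]. Speed limits (degrees/s): [127.2, 127.2, 159.86, 180, 180, 180].

INTERFACE

Orientations are given as a 3x3 rotation matrix whose columns are the frame's x, y, z axes.
In Python, from plant import arm, eoat, sensors, read_camera, camera_info, hand_in, search_frame, place_of gives the robot as it stands. Calls block until the motion is done:
- arm.movep(position, orientation): joint-space move of the TCP to a pose.
- arm.line_to(position, v=150, attitude=None, threshold=None): straight line of the TCP; attitude=None keeps the orientation; v is the mean speed in mm/s. With threshold (N) it stops when the force on the tool has changed by that much, and returns True; else False.
- arm.move_joints(angles): joint-space move.
- eoat.let_go() and eoat.close_gripper(f_grip=None): open the fingers fully, or close them until they stop; f_grip is the grip in N (None keeps the last).
- arm.pause(seconds).
- arm.inverse_kinematics(position, orientation): joint angles nearest the present ones, or None.
- sensors.state(): the state.
- read_camera(name): name is "side" or "top" or "wrist"; returns the picture (400x640x3 uint8, blue, green, red); there is no depth.
- camera_info(name): a dict with "mtx" (3x3 intrinsics, pixels), "k1" (the pictures are not rectified: a ray, as slopes to the right and down, at radius r is drawn at 1 + k1 r^2 times it, then the intrinsics apply), "rvec" (rotation vector, rad) and "tvec" (3), from world to camera coordinates, as OpenCV has them; the wrist camera has in their place "hand_eye" (4x4, takes a point from camera to tool coordinates, whose origin is the TCP and whose axes are the flange's). Camera axes: x right, y down, z forward; pixel columns grow to the right and rows downward; lengths in mm; the calibration is good to about 2 mm. A picture is of the moment at which its call begins: read the wrist's pose just before it. camera_info takes no time and is no camera call.
A pose or a line that the arm cannot do raises arm.PlanningError and nothing moves.
- hand_in(): hands the job in; it is judged then, once.
Trained networks look in the newest picture that a camera, given by its name, has taken for a name from the list of things; names that differ only in an ending like _2 or _b are one class to them, and where a whole thing is asked for, a point or a joint stands for the part that bears it (a point fixed in the world has none). Each returns a list of dicts, best first, with "score" (0 to 1); they miss things now and then, are a little off and sometimes report something else, mostly with a low value. They report only what shows in the picture. A call takes as long as a camera call. They do not tell look-alikes from the thing itself.
- search_frame(camera, target): "at" ([column, row] in pixels, amid what is visible of it).
- place_of(camera, target): "at" ([column, row] in pixels: a listed point, or the origin of a listed thing).
The state is a dict: "t": time; "joints": joint angles; "joint_vel": joint speeds; "joint_torque": joint torques, N m; "position": TCP position; "tool_rot": TCP orientation; "wrist_force": force on the tool from outside, world axes, zero at the start; "ft_torque": the same for the moment, N m; "gripper_width": finger opening in mm; "grasp_force": force on a finger pad.
Only numpy, scipy, OpenCV 4.12 (cv2) and the standard library are available. Lean on these libraries where they do the work, as an engineer would, in place of code of your own. Each camera call takes 0.05 s, during which the arm holds its last target. There are 200 camera calls.

TASK

Pick up the aluminium tray by its black handle with all four salvaged parts in it, and tip them out over its open end into the spares bin without spilling any. Put the empty tray back upright on its blue mat, and close the bin's orange lid fully. Leave the other things on the bench where they are.

Things in the scene. Friction and masses are not known exactly. Their poses are not given: they have to be found in the camera images.
- tray: Loose aluminium scoop tray, 180 x 126 mm, floor and walls 3 mm, 0.22 kg empty. Origin: centre of its underside; x points along it to the open end (spout) at +90 mm, z up. Back wall (x = -90 mm) and sides are 34 mm high, the sides drop to 16 mm over the last 30 mm. Parts slide down its floor once it is tipped by 25 to 40 degrees, at most 55. A bridge handle spans it from side to side.
- tray_handle (a point): Centre of the tray's black handle bar, 85 mm above the underside over the tray's middle: bar 16 mm thick along the tray's x, 16 mm high (77 to 93 mm), 116 mm long along the tray's y, edges rounded; a metal post at each end. Parts in the tray reach up to 35 mm above its underside.
- tray_lip (a point): Middle of the open end's edge, on the floor of the tray (tray x = +90 mm, z = 3 mm).
- mat: Blue mat fixed on the bench, 220 mm along its x, 165 mm along its y, 3 mm thick; origin: centre of its underside. The tray stands on it at the start, its open end towards the mat's +x.
- bin: Grey spares bin fixed to the bench, open at the top while its lid is up: outside 150 mm (x) by 190 mm (y) by 90 mm high, walls 4 mm. Origin: centre of its underside. Its +x side, away from the robot, carries the lid's hinge.
- bin_mouth (a point): Centre of the bin's mouth, level with its rim, 90 mm above the bench.
- bin_lid (a joint): Angle of the bin's orange lid: 0 closed flat on the rim, grows as it opens; about 1.57 upright, 1.9 the stop. It starts standing open, and the stiff hinge keeps it wherever it is left, so it must be pushed all the way down (a few newtons).
- bin_lid_hinge (a point): Middle of the lid's hinge axis, which runs along the bin's y at the bin's +x rim, 0.5 mm above it, in the lid's inner face. The lid is a 6 mm plate, as wide as the bin and 150 mm long from the hinge to its free edge.
- bin_lid_handle (a point): Outer end of the black knob (under 40 mm across) on the middle of the lid, 120 mm from the hinge, 35 mm off the lid's outer face, on top when the lid is closed. When the lid stands open the knob points away from the robot.
- heatsink_a: Finned aluminium heat sink, 40 x 40 x 20 mm, 0.06 kg, in the tray at the start. Origin: centre of its underside.
- heatsink_b: A second heat sink like heatsink_a, in the tray.
- module: Small dark module with heat spreader, 35 x 55 x 32 mm, in the tray. Origin: centre of its underside.
- housing: Dark connector housing, 18 x 30 x 11 mm, in the tray. Origin: centre of its underside.
- multimeter: Bystander: yellow and black multimeter, 154 x 78 x 42 mm, lying on the bench, to be left alone. Origin: centre of its underside.
- tape_roll: Bystander: roll of amber tape, 51 mm across, 19 mm high, to be left alone. Origin: centre of its underside.
- solder_spool: Bystander: standing solder spool, 60 mm across, 43 mm high, to be left alone. Origin: centre of its underside.
- glue_bottle: Bystander: small white bottle, 24 mm across, 50 mm high, to be left alone. Origin: centre of its underside.
Mind the look-alikes: they are no part of the job. There is more than one size of the tray; the job needs the larger.

How it is judged:
By the outcome, as a careful person would: the job done as asked, in the order asked, and still so for the second after the job is handed in, with the robot touching nothing.
It also fails if it takes over 70 s, if anything falls off the work surface, if the arm or the gripper's body presses on something with over 40 N, if the wrist force passes 120 N, or if a joint passes its speed limit or range.

## Working session

There is one attempt and no reset: what is moved stays moved. The work goes in short steps, each a Python script; the robot and the scene stay as the last script left them, time stands still between calls to the robot, and variables do not carry over. Pictures are saved under pics/ and viewed, at most 10 in all, crops included, and the job is handed in when it is done.

```bash
ls; mkdir -p pics
cat > h.py <<'E'
import numpy as np, cv2
from plant import arm,eoat,sensors,read_camera,camera_info,hand_in,search_frame,place_of
from scipy.spatial.transform import Rotation as R
def cam(name,state=None):
    c=camera_info(name)
    if 'rvec' in c:
        Rm=cv2.Rodrigues(np.array(c['rvec'],float))[0]; t=np.array(c['tvec'],float).ravel()
        return c,Rm,t
    s=state or sensors.state()
    he=np.array(c['hand_eye']); T=np.eye(4);T[:3,:3]=s['tool_rot'];T[:3,3]=s['position']
    M=np.linalg.inv(T@he); return c,M[:3,:3],M[:3,3]
def ray(cm,px):
    c,Rm,t=cm; K=np.array(c['mtx']); d=(np.array(px,float)-K[:2,2])/[K[0,0],K[1,1]]
    u=d.copy()
    for _ in range(20): u=d/(1+c['k1']*(u@u))
    return -Rm.T@t, Rm.T@np.array([u[0],u[1],1])
def atz(cm,px,z):
    o,d=ray(cm,px); return o+d*(z-o[2])/d[2]
def proj(cm,p):
    c,Rm,t=cm; K=np.array(c['mtx']); q=Rm@np.array(p,float)+t; u=q[:2]/q[2]; u=u*(1+c['k1']*(u@u)); return K[:2,:2]@u+K[:2,2]
def tri(c1,p1,c2,p2):
    o1,d1=ray(c1,p1);o2,d2=ray(c2,p2)
    A=np.stack([d1,-d2],1); s=np.linalg.lstsq(A,o2-o1,rcond=None)[0]
    a=o1+d1*s[0];b=o2+d2*s[1]; return (a+b)/2,np.linalg.norm(a-b)
E
cat > a.py <<'E'
from h import *
ims=[]
for n in ['top','side']:
    im=read_camera(n); cv2.imwrite(f'pics/{n}0.png',im)
    print(n,'cam at',ray(cam(n),[320,200]))
    for t in ['tray','tray_handle','tray_lip','mat','bin','bin_mouth','bin_lid_hinge','bin_lid_handle','multimeter','tape_roll','solder_spool','glue_bottle']:
        print(t,[(np.round(d['at']).tolist(),round(d['score'],2)) for d in place_of(n,t)][:4])
E
python3 a.py
```

```text
pics
top cam at (array([ 451.52037146,  -53.34940428, 1500.94501794]), array([ 0.08363809, -0.00378208, -0.99662205]))
tray [([454.0, 212.0], 0.78), ([269.0, 225.0], 0.65), ([346.0, 232.0], 0.57)]
tray_handle [([349.0, 233.0], 0.93), ([462.0, 207.0], 0.61), ([267.0, 193.0], 0.25)]
tray_lip [([461.0, 222.0], 0.74), ([325.0, 238.0], 0.65)]
mat [([342.0, 231.0], 0.9)]
bin [([345.0, 239.0], 0.17)]
bin_mouth [([269.0, 231.0], 0.62), ([358.0, 217.0], 0.26)]
bin_lid_hinge [([266.0, 210.0], 0.55), ([357.0, 217.0], 0.41)]
bin_lid_handle []
multimeter [([185.0, 224.0], 0.76)]
tape_roll [([363.0, 167.0], 0.58)]
solder_spool [([336.0, 167.0], 0.54)]
glue_bottle [([346.0, 233.0], 0.38)]
side cam at (array([ 383.09051017, 1217.3334165 ,  845.43008421]), array([ 0.10571197, -0.86564775, -0.48981476]))
tray [([347.0, 212.0], 0.85), ([335.0, 165.0], 0.62)]
tray_handle [([335.0, 155.0], 0.95), ([349.0, 196.0], 0.67)]
tray_lip [([358.0, 230.0], 0.7), ([347.0, 163.0], 0.54)]
mat []
bin [([336.0, 262.0], 0.71)]
bin_mouth [([338.0, 245.0], 0.9), ([352.0, 216.0], 0.7), ([354.0, 229.0], 0.51)]
bin_lid_hinge [([316.0, 239.0], 0.95)]
bin_lid_handle [([303.0, 205.0], 0.58)]
multimeter [([322.0, 344.0], 0.9)]
tape_roll [([286.0, 200.0], 0.46)]
solder_spool [([274.0, 218.0], 0.46), ([338.0, 244.0], 0.42)]
glue_bottle [([269.0, 247.0], 0.62), ([334.0, 206.0], 0.58)]
```

```bash
python3 -c "
import cv2
a=cv2.imread('pics/top0.png')[130:300,150:520];b=cv2.imread('pics/side0.png')[110:380,200:450]
a=cv2.resize(a,None,fx=2.1,fy=2.1,interpolation=2);b=cv2.resize(b,None,fx=2.2,fy=2.2,interpolation=2)
cv2.imwrite('pics/a.png',a);cv2.imwrite('pics/b.png',b)"
```

```text
(no output)
```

View pics/a.png

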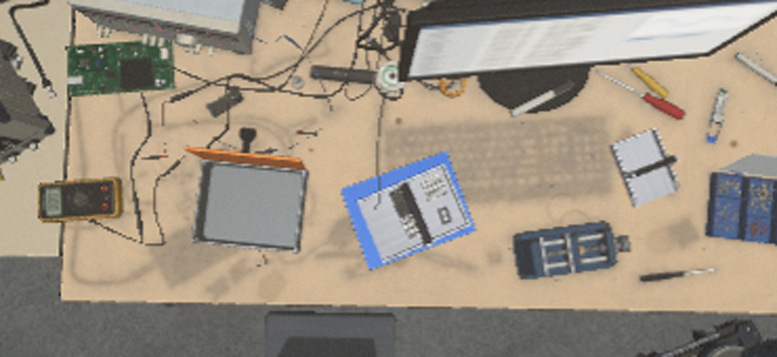

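View pics/b.png

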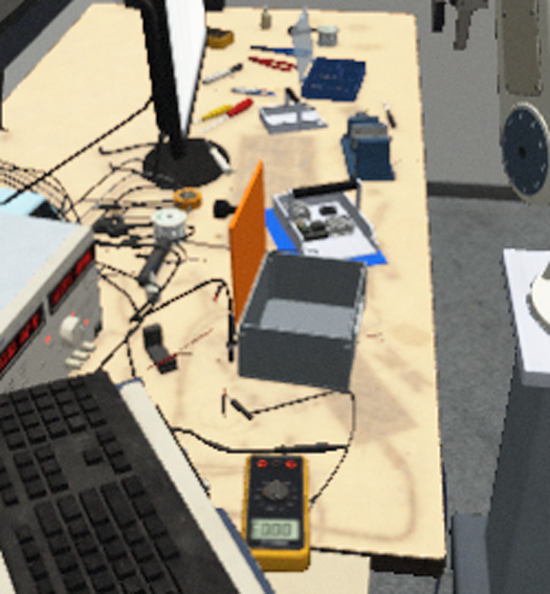

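The picture shows two trays: the large one on the blue mat at top px (346,232), and a small look-alike at (456,209) with no mat. The one on the mat is the larger, as described. Its open end faces left, towards the bin at (269,228), and the orange lid stands up at (266,205).

```bash
cat > b.py <<'E'
from h import *
T=cam('top');S=cam('side')
print('handle',tri(T,[349,233],S,[349,196]),atz(T,[349,233],88))
print('lip',tri(T,[325,238],S,[358,230]))
print('small handle',atz(T,[462,207],60), tri(T,[462,207],S,[335,155]))
print('mouth',tri(T,[269,231],S,[338,245]),'hinge',tri(T,[266,210],S,[316,239]),'multi',tri(T,[185,224],S,[322,344]))
im=cv2.imread('pics/top0.png');hsv=cv2.cvtColor(im,cv2.COLOR_BGR2HSV)
m=cv2.inRange(hsv,(100,120,120),(120,255,255));m[:, :300]=0;m[:,400:]=0;m[:190]=0
ys,xs=np.nonzero(m);P=np.array([atz(T,[x,y],3)[:2] for x,y in zip(xs,ys)],np.float32)
print('mat',cv2.minAreaRect(P))
m=cv2.inRange(hsv,(5,150,120),(18,255,255));m[:, 310:]=0;m[:190]=0;m[:,:230]=0
ys,xs=np.nonzero(m);print('lid px',xs.min(),xs.max(),ys.min(),ys.max())
# monitor lower corner guess and bin rim corners
for p in [(247,207),(297,207),(292,250),(242,248)]: print('rim',p,atz(T,p,90)[:2])
for p in [(345,167),(345,150),(250,202),(238,200)]: print(p,atz(T,p,0)[:2],atz(T,p,240)[:2])
E
python3 b.py
```

```text
handle (array([ 445.08834838, -173.07651136,   82.96317377]), np.float64(1.3373330380130546)) [ 445.77670188 -172.61843545   88.        ]
lip (array([413.21628052, -83.19938083,  -6.1677602 ]), np.float64(19.6926029626361))
small handle [ 557.46318203 -620.50307279   60.        ] (array([ 547.53903061, -624.73438067,   50.40857085]), np.float64(21.24887822173664))
mouth (array([453.06700901, 134.97535169,  76.95985427]), np.float64(12.16477099918821)) hinge (array([526.35301199, 145.53821068, 100.76817401]), np.float64(0.20105690237702853)) multi (array([468.22210203, 477.51833342,  15.92235802]), np.float64(0.8570958377196448))
mat ((459.2212829589844, -158.41529846191406), (161.96124267578125, 215.7561492919922), 21.48776626586914)
lid px 239 293 200 209
rim (247, 207) [536.71524009 219.84638032]
rim (297, 207) [540.96632987  28.9412957 ]
rim (292, 250) [377.01993519  43.32605378]
rim (242, 248) [380.86435143 232.46047691]
(345, 167) [ 716.69370918 -159.29941739] [ 674.29268829 -142.35808854]
(345, 150) [ 788.03677599 -158.12167634] [ 734.2280514 -141.3686674]
(250, 202) [562.82029051 225.92452636] [545.02351564 181.26883108]
(238, 200) [569.88897376 274.86245637] [550.96192166 222.38162222]
```

```bash
cat > c.py <<'E'
from h import *
def down(yaw): # tool y along yaw (deg), z down
    a=np.radians(yaw); y=np.array([np.cos(a),np.sin(a),0]); z=np.array([0,0,-1.]); return np.stack([np.cross(y,z),y,z],1)
if __name__=='__main__':
    print(np.round(camera_info('wrist')['hand_eye'],2).tolist())
    print(np.round(sensors.state()['tool_rot'],2).tolist())
    for yaw in (111,-69):
        print(yaw,arm.inverse_kinematics([445,-172,90],down(yaw)))
    for n,p in (('t',[400,-172,420]),('b',[400,131,480])):
        arm.movep(p,down(111 if n=='t' else 90) if 0 else down(-90))
        s=sensors.state();im=read_camera('wrist');cv2.imwrite(f'pics/w{n}.png',im);C=cam('wrist',s)
        np.savez(f'w{n}.npz',p=s['position'],r=s['tool_rot'])
        for t,z in (('tray',3),('tray_handle',88),('tray_lip',6),('mat',0),('bin_mouth',90),('bin_lid_hinge',90),('bin_lid_handle',210),('bin',0)):
            print(n,t,[(np.round(d['at']).tolist(),round(d['score'],2),np.round(atz(C,d['at'],z)[:2]).tolist()) for d in place_of('wrist',t)][:2])
    print(sensors.state()['t'])
E
python3 c.py
```

```text
[[-0.0, -0.97, -0.26, 71.74], [1.0, -0.0, 0.0, -1.07], [-0.0, -0.26, 0.97, -169.99], [0.0, 0.0, 0.0, 1.0]]
[[0.92, 0.38, -0.0], [0.38, -0.92, -0.0], [-0.0, 0.0, -1.0]]
111 [-2.13125013e+01  1.69272293e+01  1.17555239e+02 -2.54444375e-14
  4.55175317e+01 -1.32312501e+02]
-69 [-2.13125013e+01  1.69272293e+01  1.17555239e+02 -2.54444375e-14
  4.55175317e+01  4.76874987e+01]
t tray [([318.0, 129.0], 0.78, [455.0, -171.0]), ([586.0, 70.0], 0.77, [548.0, -615.0])]
t tray_handle [([618.0, 64.0], 0.96, [545.0, -594.0]), ([304.0, 120.0], 0.36, [470.0, -150.0])]
t tray_lip [([271.0, 150.0], 0.82, [418.0, -86.0]), ([593.0, 107.0], 0.63, [490.0, -637.0])]
t mat []
t bin_mouth [([112.0, 129.0], 0.65, [456.0, 136.0])]
t bin_lid_hinge [([316.0, 132.0], 0.72, [452.0, -168.0]), ([109.0, 75.0], 0.69, [531.0, 127.0])]
t bin_lid_handle [([30.0, 12.0], 0.81, [577.0, 125.0]), ([340.0, 101.0], 0.74, [490.0, -195.0])]
t bin [([144.0, 126.0], 0.58, [458.0, 134.0]), ([269.0, 152.0], 0.19, [414.0, -82.0])]
b tray [([477.0, 130.0], 0.63, [451.0, -173.0])]
b tray_handle [([498.0, 131.0], 0.84, [451.0, -168.0])]
b tray_lip [([430.0, 151.0], 0.64, [411.0, -87.0])]
b mat []
b bin_mouth [([319.0, 127.0], 0.67, [459.0, 131.0]), ([146.0, 126.0], 0.38, [460.0, 417.0])]
b bin_lid_hinge [([320.0, 79.0], 0.82, [534.0, 130.0])]
b bin_lid_handle [([322.0, 28.0], 0.6, [578.0, 128.0]), ([471.0, 130.0], 0.26, [457.0, -68.0])]
b bin [([320.0, 127.0], 0.86, [457.0, 128.0])]
5.1417
```

```bash
python3 -c "
import cv2
a=cv2.resize(cv2.imread('pics/wt.png')[50:230,200:420],None,fx=3,fy=3,interpolation=2);b=cv2.resize(cv2.imread('pics/wb.png')[0:220,200:440],None,fx=2.6,fy=2.6,interpolation=2)
cv2.imwrite('pics/wta.png',a);cv2.imwrite('pics/wba.png',b)"
```

```text
(no output)
```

View pics/wta.png

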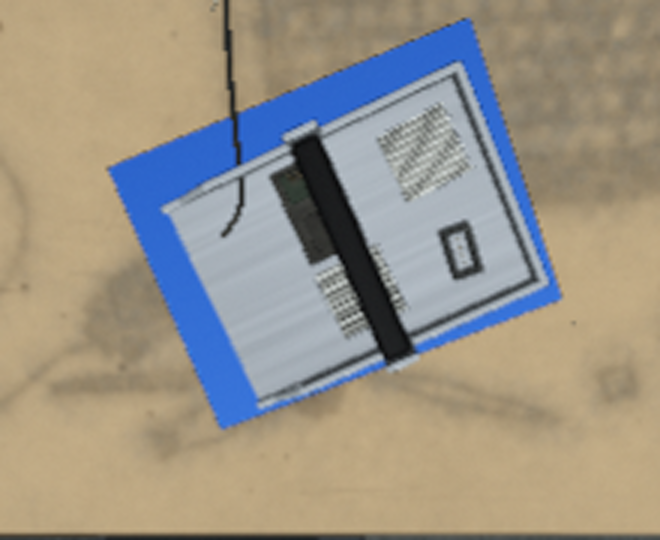

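View pics/wba.png

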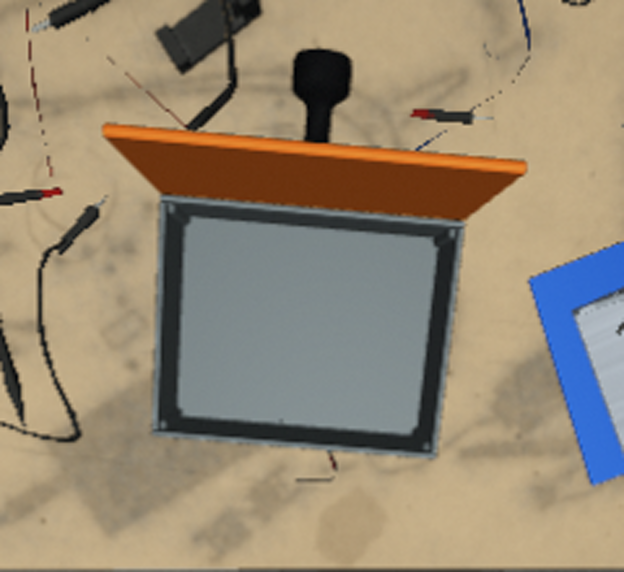

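The wrist crop shows the large tray on the mat. Its handle bar runs from crop (305,140) to (398,358) and the open lip is on the left, from (165,207) to (258,405). Three parts and the housing are visible. The bin's rim corners are at (162,198), (463,224), (437,457) and (155,434), and the lid is upright.

```bash
cat > d.py <<'E'
from h import *
from c import down
def C(n):
    z=np.load(f'w{n}.npz');return cam('wrist',dict(position=z['p'],tool_rot=z['r']))
t=C('t');b=C('b')
f=lambda x,y:(200+x/3-.3,50+y/3-.3)
h=[atz(t,f(*p),96)[:2] for p in((305,140),(398,358))];v=h[1]-h[0];print('bar',h,np.linalg.norm(v),'mid',(h[0]+h[1])/2,'tray x yaw',np.degrees(np.arctan2(v[1],v[0]))%180)
l=[atz(t,f(*p),z)[:2] for p,z in(((165,207),19),((258,405),19),((545,285),37),((462,65),37))];print('corners',np.round(l,1).tolist(),'mean',np.mean(l,0))
m=[atz(t,f(*p),3)[:2] for p in((108,167),(222,428),(562,296),(470,20))];print('mat',np.round(m,1).tolist(),np.mean(m,0),np.linalg.norm(m[0]-m[1]),np.linalg.norm(m[2]-m[1]), 'x yaw',np.degrees(np.arctan2(*(m[0]+m[1]-m[2]-m[3])[::-1])))
r=np.array([atz(b,(200+x/2.6-.3,y/2.6-.3),90)[:2] for x,y in((162,198),(463,224),(437,457),(155,434))]);print('rim',np.round(r,1).tolist(),r.mean(0),np.linalg.norm(r[0]-r[1]),np.linalg.norm(r[2]-r[1]))
d=r[0]+r[3]-r[1]-r[2];print('bin y yaw',np.degrees(np.arctan2(d[1],d[0])),'bin x yaw',np.degrees(np.arctan2(*(r[0]+r[1]-r[2]-r[3])[::-1])))
E
python3 d.py
```

```text
bar [array([ 502.3500199 , -146.41029973]), array([ 397.64756796, -191.95479068])] 114.1792630006061 mid [ 449.99879393 -169.18254521] tray x yaw 23.50854526046183
corners [[471.4, -63.2], [358.2, -112.4], [429.5, -275.6], [543.3, -226.4]] mean [ 450.61738868 -169.43090196]
mat [[493.5, -28.8], [340.7, -88.3], [420.5, -292.4], [570.8, -233.5]] [ 456.3689624  -160.76483952] 163.9838565438793 219.12959917142956 x yaw 111.02795807633736
rim [[537.9, 222.2], [522.8, 36.1], [376.9, 46.6], [392.3, 233.5]] [457.49043026 134.58617083] 186.71385737262304 146.34382812954163
bin y yaw 85.32395489156482 bin x yaw -4.278733146614311
```

```bash
cat > pour.py <<'E'
from h import *
from c import down
TR=np.array([450,-169.3,3.]);YT=113.5;BIN=np.array([457.5,133,0]);YB=85.4
def trayR(yaw,th): return R.from_euler('ZY',[yaw,th],degrees=True).as_matrix()
def tcp_for_lip(lip,yaw,th,sgn):
    A=trayR(yaw,th); p=np.array(lip)+A@np.array([-90,0,63.]); 
    return p, A@np.array([[0,1,0],[1,0,0],[0,0,-1.]]).T if sgn>0 else A@np.array([[0,-1,0],[-1,0,0],[0,0,-1.]]).T
def lip(back=-45,side=-4,z=105):
    a=np.radians(YB);by=np.array([np.cos(a),np.sin(a),0]);bx=np.array([np.sin(a),-np.cos(a),0])
    return BIN+by*back+bx*side+[0,0,z]
if __name__=='__main__':
    for s in(1,-1):
        print(s,np.allclose(tcp_for_lip([0,0,0],YT,0,s)[1],down(YT if s>0 else YT-180)))
        for yaw in (85.4,95):
            for th in (0,30,55):
                p,A=tcp_for_lip(lip(),yaw,th,s);q=arm.inverse_kinematics(p,A)
                print(s,yaw,th,p.round(),None if q is None else np.round(q))
E
python3 pour.py
```

```text
1 True
1 85.4 0 [443.  -1. 168.] [ -0.   7. 118.  -0.  55. -86.]
1 85.4 30 [446.  42. 205.] [ 25.  14. 111. -27.  73. -48.]
1 85.4 55 [450.  88. 215.] [ 39.  29. 102. -37.  93. -33.]
1 95 0 [458.  -1. 168.] [ -0.   8. 116.  -0.  55. -95.]
1 95 30 [454.  42. 205.] [ 27.  12. 113. -30.  70. -54.]
1 95 55 [450.  88. 215.] [ 42.  26. 107. -41.  88. -36.]
-1 True
-1 85.4 0 [443.  -1. 168.] [ -0.   7. 118.  -0.  55.  94.]
-1 85.4 30 [446.  42. 205.] [ 25.  14. 111. -27.  73. 132.]
-1 85.4 55 [450.  88. 215.] [ 39.  29. 102. -37.  93. 147.]
-1 95 0 [458.  -1. 168.] [ -0.   8. 116.  -0.  55.  85.]
-1 95 30 [454.  42. 205.] [ 27.  12. 113. -30.  70. 126.]
-1 95 55 [450.  88. 215.] [ 42.  26. 107. -41.  88. 144.]
```

```bash
cat > e.py <<'E'
from pour import *
A=down(YT)
arm.movep([450,-169.3,220],A)
s=sensors.state();im=read_camera('wrist');cv2.imwrite('pics/g.png',im);C=cam('wrist',s)
print([(d['at'],d['score'],atz(C,d['at'],88)) for d in place_of('wrist','tray_handle')][:2], proj(C,[450,-169.3,88]))
a=np.radians(YT+90)
for e in (-58,58): print('expected bar end',proj(C,[450+e*np.cos(a),-169.3+e*np.sin(a),96]))
E
python3 e.py
```

```text
[([317.3, 199.2], 0.71, array([ 451.45788399, -169.41062048,   88.        ]))] [318.01552755 197.87955858]
expected bar end [318.04725336 257.76894761]
expected bar end [317.91560179 136.00478994]
```

View pics/g.png

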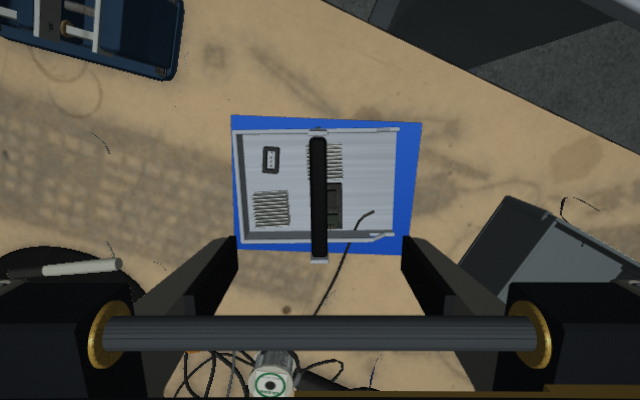

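The bar sits exactly where expected, at column 318, rows 137–258. A thin wire ends over the tray at (373,212), so I'll check its height before gripping.

```bash
cat > f.py <<'E'
from pour import *
z=np.load('wt.npz');t=cam('wrist',dict(position=z['p'],tool_rot=z['r']));g=cam('wrist')
print('wire end',tri(t,[274,128.4],g,[373,212]))
print('lid knob etc', sensors.state()['t'])
A=down(YT)
arm.line_to([450.5,-169.3,69],v=120)
eoat.close_gripper(60)
s=sensors.state();print(s['gripper_width'],s['grasp_force'],s['wrist_force'])
arm.line_to([450.5,-169.3,89],v=30)
s=sensors.state();print(s['gripper_width'],s['grasp_force'],s['wrist_force'],s['ft_torque'])
E
python3 f.py
```

```text
wire end (array([456.42387989, -95.59338063,  13.72226944]), np.float64(1.088284232678287))
lid knob etc 8.7583
15.613445452348646 59.978265166282654 [ 0.4470667  -0.43076548 -1.01746089]
15.376409973993644 59.975518584251404 [-0.1752865   0.75846208 -3.33461611] [ 0.09171039 -0.07401125  0.00626219]
```

```bash
cat > g.py <<'E'
from pour import *
arm.line_to([450.5,-169.3,190],v=100)
p,A=tcp_for_lip(lip(z=125),YB,0,1)
arm.line_to(p,v=80,attitude=A)
s=sensors.state();print(s['t'],s['position'],s['wrist_force'],s['ft_torque'])
for n in('side','top'):cv2.imwrite(f'pics/p{n}.png',read_camera(n))
a=cv2.imread('pics/pside.png')[130:300,220:440];b=cv2.imread('pics/ptop.png')[150:290,220:400]
cv2.imwrite('pics/pp.png',np.hstack([cv2.resize(a,(440,400)),cv2.resize(b,(360,400))])[:,:800])
E
python3 g.py
```

```text
15.5333 [442.7009496   -1.45356092 187.98486835] [ 0.08287476  0.02073854 -5.11308372] [ 0.10530857 -0.12337328 -0.03004686]
```

View pics/pp.png

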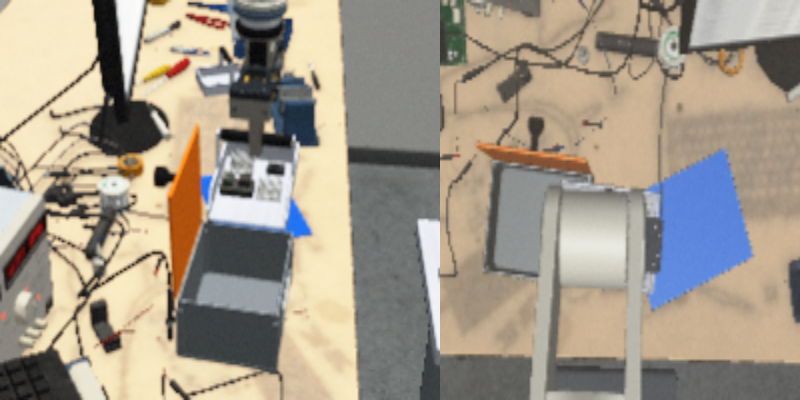

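The tray is level over the bin's near edge with all four parts in it, and the lid is clear. Now I'll tip it.

```bash
cat > k.py <<'E'
from pour import *
for th in (8,16,22,27,32,37,42,47,52,56):
    p,A=tcp_for_lip(lip(z=112),YB,th,1)
    arm.line_to(p,v=45,attitude=A)
    if th>=22: arm.pause(.2)
    s=sensors.state();print(th,round(s['t'],1),np.round(s['wrist_force'],2))
arm.pause(.8)
s=sensors.state();print(np.round(s['wrist_force'],2),s['gripper_width'])
cv2.imwrite('pics/pside2.png',read_camera('side'))
cv2.imwrite('pics/pp2.png',cv2.resize(cv2.imread('pics/pside2.png')[110:300,200:440],None,fx=3,fy=3,interpolation=2))
E
python3 k.py
```

```text
8 16.0 [-0.14 -0.18 -4.32]
16 16.5 [-0.33 -0.34 -4.57]
22 17.1 [-1.1   0.08 -4.15]
27 17.7 [-0.8  -0.03 -3.77]
32 18.2 [-0.29  1.29 -4.34]
37 18.8 [ 0.45 -0.53 -4.2 ]
42 19.4 [-0.02 -0.36 -2.01]
47 19.9 [-0.23 -0.64 -1.65]
52 20.5 [ 0.22  0.62 -2.02]
56 21.0 [ 0.15  0.19 -2.11]
[-0.46 -0.17 -2.76] 15.071054474253977
```

View pics/pp2.png

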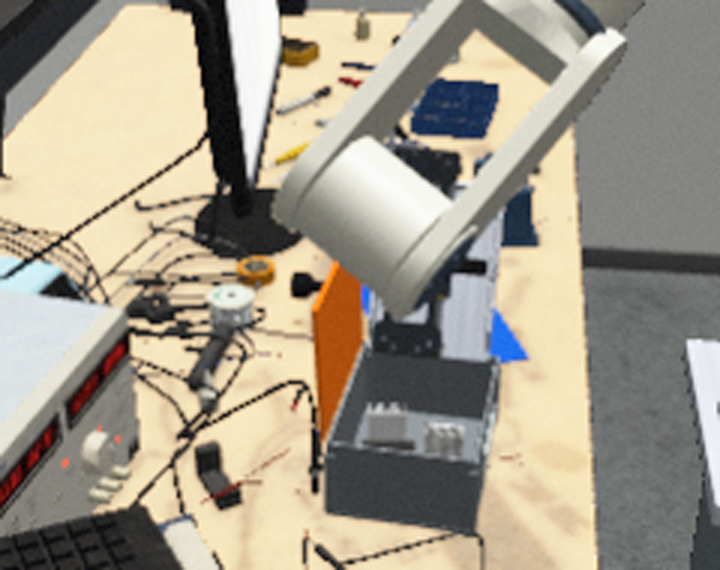

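The parts are in the bin: both heat sinks and a dark part show around crop (400,430). I'll level the tray, return it to the mat, and then check the bin and the empty tray.

```bash
cat > l.py <<'E'
from pour import *
for th in (40,20,0):
    p,A=tcp_for_lip(lip(z=125),YB,th,1); arm.line_to(p,v=100,attitude=A)
A=down(112.2);T=np.array([453.5,-165,190])
arm.line_to(T,v=120,attitude=A)
arm.line_to([T[0],T[1],80],v=80)
hit=arm.line_to([T[0],T[1],66],v=12,threshold=4)
s=sensors.state();print(hit,s['position'],s['wrist_force'],s['ft_torque'],s['t'])
eoat.let_go(); arm.line_to([T[0],T[1],220],v=150)
s=sensors.state();cv2.imwrite('pics/r.png',read_camera('wrist'));C=cam('wrist',s)
print(s['t'],s['wrist_force'],[(d['at'],d['score'],atz(C,d['at'],88)) for d in place_of('wrist','tray_handle')][:2])
arm.movep([400,131,480],down(90))
read_camera('wrist');im=read_camera('wrist');cv2.imwrite('pics/r2.png',im)
for t in('heatsink_a','module','housing'):print(t,[(np.round(d['at']).tolist(),round(d['score'],2)) for d in search_frame('wrist',t)][:4])
a=cv2.imread('pics/r.png')[100:280,200:440]
b=im[130:400,180:460]
cv2.imwrite('pics/rr.png',np.hstack([cv2.resize(a,(400,300)),cv2.resize(b,(400,300))]))
cv2.imwrite('pics/rr.png',np.hstack([cv2.resize(a,(400,300)),cv2.resize(b,(400,386))[:300]]))
E
python3 l.py
```

```text
True [ 453.40823588 -164.97583997   68.99615058] [-1.73129699  0.4116203   5.34181127] [ 0.11474709 -0.05502223 -0.07043984] 27.3667
29.7083 [-0.90907175 -0.16050895 -0.90134101] [([320.0, 196.1], 0.75, array([ 449.87474263, -163.72091455,   88.        ]))]
heatsink_a [([318.0, 174.0], 0.65), ([300.0, 206.0], 0.48)]
module [([329.0, 202.0], 0.82)]
housing []
```

View pics/rr.png

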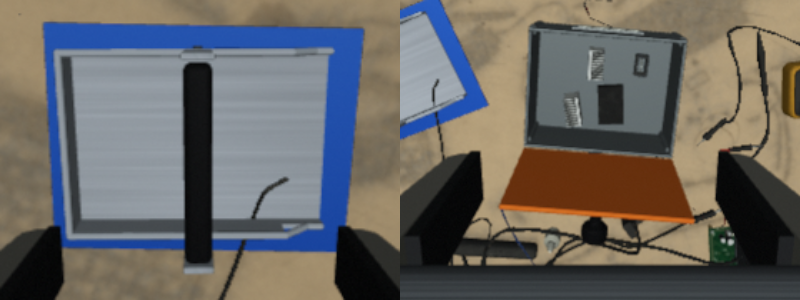

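Left: the tray is empty, upright and within the blue mat. Right: all four parts lie on the bin floor. Next I'll push the lid closed with the shut fingertips, offset sideways from the knob.

```bash
cat > m.py <<'E'
from pour import *
a=np.radians(YB);by=np.array([np.cos(a),np.sin(a),0]);bx=np.array([np.sin(a),-np.cos(a),0]);Z=np.array([0,0,1.])
H=BIN+bx*75+Z*90.5; print('hinge',H)
def P(phi,r=115,off=-46):
    f=np.radians(phi);c,s=np.cos(f),np.sin(f)
    return H+by*off+r*(-c*bx+s*Z)+6*(s*bx+c*Z)+10*s*bx
eoat.close_gripper(10)
A=down(YB); st=P(90)+bx*30
arm.movep(st+Z*110,A); arm.line_to(st,v=150)
F0=np.array(sensors.state()['wrist_force'])
for phi in list(range(92,10,-9))+[6,3]:
    h=arm.line_to(P(phi),v=70,threshold=25)
    s=sensors.state();print(phi,h,np.round(s['position']),np.round(s['wrist_force']-F0,1),round(s['t'],1))
    if h:break
else:
    h=arm.line_to(P(-4),v=20,threshold=18)
    s=sensors.state();print('end',h,s['position'],P(0),s['wrist_force'],s['t'])
E
python3 m.py
```

```text
hinge [532.25841588 126.98508068  90.5       ]
92 False [548.  80. 206.] [-1.  -0.4 -0.3] 35.2
83 False [530.  81. 205.] [ 0.1 -0.6  0.2] 35.7
74 False [512.  82. 203.] [ 0.3 -0.5 -0.6] 36.1
65 False [494.  84. 197.] [-0.7 -0.8 -0.5] 36.5
56 False [477.  85. 189.] [-0.2 -0.8  1.5] 36.9
47 False [461.  86. 178.] [-0.7 -0.3  0.3] 37.3
38 False [447.  88. 166.] [-0.  -0.2  0.3] 37.7
29 False [435.  89. 151.] [ 0.  -0.8  0.5] 38.2
20 False [426.  89. 135.] [ 0.4 -0.8  0.7] 38.6
11 False [419.  90. 118.] [-1.2 -0.9  0.7] 39.0
6 False [416.  90. 108.] [ 0.  -0.4  0.6] 39.3
3 False [415.  90. 102.] [ 0.1 -0.7  0.6] 39.5
end True [414.62265694  90.38982669  96.63514141] [413.93969434  90.35612856  96.5       ] [-2.93116696 -0.71650149 13.32227642] 39.9917
```

```bash
cat > n.py <<'E'
from pour import *
p=np.array(sensors.state()['position'])
print(arm.line_to(p-[0,0,3],v=10,threshold=12)); s=sensors.state();print(s['position'],s['wrist_force'])
arm.line_to(p+[0,0,200],v=150)
arm.movep([350,-60,420],down(-90))
for n in('side','top'):cv2.imwrite(f'pics/z{n}.png',read_camera(n))
a=cv2.imread('pics/zside.png')[130:360,200:440];b=cv2.imread('pics/ztop.png')[150:290,170:400]
cv2.imwrite('pics/zz.png',np.hstack([cv2.resize(a,(420,400),interpolation=2),cv2.resize(b,(380,400),interpolation=2)]))
print(sensors.state()['t'])
E
python3 n.py
```

```text
True
[414.59803277  90.38855598  96.654277  ] [-2.80427706 -0.91077973 13.57362118]
44.0667
```

View pics/zz.png

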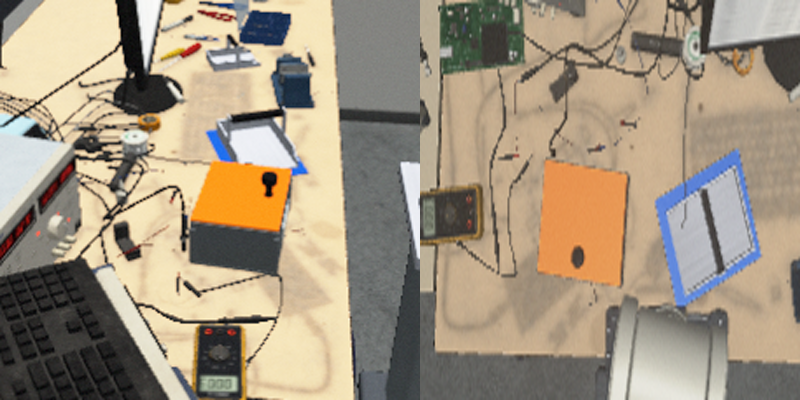

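The lid lies flat on the rim, the empty tray is on its mat, the bystanders haven't moved, and the arm is clear.

```bash
python3 -c "
from plant import hand_in
print(hand_in())"
```

```text
the job is handed in; nothing more can be done
None
```

The job is handed in at about 44 s of the 70 s allowed: all four parts are in the bin, the empty tray is upright on its blue mat, the orange lid is fully closed, and the other things on the bench were left alone.

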